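# Take a span with the spring rule and lock it

### The arm

A 6-joint arm with a two-finger parallel gripper is mounted at the origin on a cart in front of the work surface, level with it; the furniture and walls round the work are solid. World frame = base frame: x ahead of the robot, y to its left, z up, the work surface at z = 0. Lengths are in m, angles in degrees, forces in N, time in s.
With the tool pointing down it reaches from about 0.325 to 0.9 m from the base axis. Payload 6.1 kg.
Tool frame: the origin (TCP) lies at the very end of the fingers, on their centre line; the grasp point (between the pads) lies 19 mm behind it; z points along the fingers, x is the direction in which the jaws open and shut, and the axes are right-handed (so a half turn about z gives the same grasp; the last joint's range is limited). The gripper opens to 85 mm and grips with 20 to 120 N. Pads are 22 mm wide; open, the fingers measure 114 mm over their backs; the gripper's body (76 mm by 85 mm) begins 54 mm behind the grasp point. The pads swing forward as they close: fully open they stand 13 mm farther back than shut.
Start: joints at [-80.392, 12.628, 87.462, -0, 79.91, -7.225], TCP at [0.181, -0.598, 0.231] pointing down, gripper open.
Joint ranges: [-170.65, 170.65], [-52.31, 119.04], [5.05, 147.46], [-71.25, 251.25], [11.57, 151.72], [-153.62, 153.62]. Speed limits (degrees/s): [147.25, 147.25, 172.46, 180, 180, 180].

### API

Orientations are given as a 3x3 rotation matrix whose columns are the frame's x, y, z axes.
In Python, from cell import manip, hand, imaging, order gives the robot as it stands. Calls block until the motion is done:
- manip.move_ptp(position, orientation): joint-space move of the TCP to a pose.
- manip.servo_line(position, velocity=0.15, ori=None, threshold=None): straight line of the TCP; ori=None keeps the orientation; velocity is the mean speed in m/s. With threshold (N) it stops when the force on the tool has changed by that much, and returns True; else False.
- manip.set_joints(angles): joint-space move.
- hand.move_gripper(opening, f_grip=None): finger opening in m; f_grip is the grip in N (None keeps the last); returns when the fingers have stopped.
- manip.hold(seconds).
- manip.ik(position, orientation): joint angles nearest the present ones, or None.
- manip.get_state(): the state.
- imaging.snapshot(name): name is "scene" or "top" or "wrist"; returns the picture (400x640x3 uint8, red, green, blue); there is no depth.
- imaging.camera_params(name): a dict with "vfov" (degrees; the focal length in pixels is half the picture's height over the tangent of half this angle, whatever the lens; pixels are square), "cx", "cy" (the principal point, pixels), "R" (3x3) and "t" (3): a world point X has camera coordinates R X + t; the wrist camera has in their place "tool_from_camera" (4x4, takes a point from camera to tool coordinates, whose origin is the TCP and whose axes are the tool frame's). Camera axes: x right, y down, z forward; pixel columns grow to the right and rows downward; lengths in m; the calibration is good to about 2 mm. The wrist camera is an equidistant fisheye: a pixel r from the principal point sees the ray r / f radians off the axis. A picture is of the moment at which its call begins: read the wrist's pose just before it. camera_params takes no time and is no camera call.
A pose or a line that the arm cannot do raises manip.MotionError and nothing moves.
- order.finish_job(): hands the job in, once; it reports no verdict.
The state is a dict: "time_s": time; "qpos": joint angles; "qvel": joint speeds; "joint_torque": joint torques, N m; "tool_pos": TCP position; "tool_rot": TCP orientation; "force": force on the tool from outside, world axes, zero at the start; "torque": the same for the moment, N m; "finger_gap": finger opening in m.
Only numpy, scipy, OpenCV 4.12 (cv2) and the standard library are available. Lean on these libraries where they do the work, as an engineer would, in place of code of your own. Each camera call takes 0.05 s, during which the arm holds its last target.

### The job

Take the orange spring rule out of the teal tray and measure the clear span of the aluminium fixture with it: set the lip of the blade over the outside of the steel end plate, back the case straight away against the blade's spring until the red button on its tail is pushed fully home against the steel screw tip in the blue stop block, so that the blade is locked at the span. Pull and press gently (never more than 25 N on the plate or the stop block). Then unhook the rule and lay it back in the tray, standing on its base and still locked at that length; leave everything else where it is.

Things in the scene. Friction and masses are not known exactly. Their poses are not given: they have to be found in the camera images.
- rule_mid (a point): Centre of the case of the spring rule, half-way up. The rule is a retractable measuring rule, about 0.28 kg: an orange case 34 wide (its x) x 120 long (its y) x 44 high (its z), black ribbed grip patches on both sides, standing on its flat base; grip it across the 34 mm. The yellow blade comes out of its +y end, the red lock button sticks out of its -y end.
- hook (a point): Inner face (looking back at the case) of the steel lip at the blade's end, 24 mm above the case's base, axes as the case. The blade is 24 wide, 2 thick, its underside 31 mm above the case's base. The lip is 24 wide, 3 thick (on the +y side of this point) and hangs to 17 mm above the case's base. With the blade drawn in, this point is 30 mm ahead of the case's +y end.
- blade (a joint): How far the blade is drawn out, m: 0 drawn in (30 mm still showing), at most 0.085. A spring draws it back in with 2.2 N at 0, rising to 2.8 N at 0.070. Once the lock button has been pushed home the blade is braked and stays where it is (the brake slips only if the blade is pulled or pushed with several newtons).
- lock (a joint): Travel of the lock button, m: 0 out (unlocked), 0.008 fully in (locked). It takes 4.5 to 6 N and stays where it is left. The brake bites from 0.003 on, so drawing the blade out gets harder too: backing away takes about 3 N before the button touches, 7 N at its first movement, 14 N at the full travel; then the button is against a solid stop and the force climbs steeply.
- lock_end (a point): Outer end of the red lock button (15 mm diameter), on its axis, 22 mm above the case's base; out, it sticks 10 mm out of the case's -y end, pushed in 2 mm.
- rule: The whole spring rule (case, blade and button); origin at the centre of the case's base, axes as for rule_mid.
- fixture: Aluminium base plate 64 x 290 x 8 mm screwed to the desk; origin at the centre of its underside. Its y axis runs from the blue stop block at one end to the steel end plate at the other.
- plate_edge (a point): Middle of the top edge of the end plate's outer face, the edge to hook on (outer: away from the stop block); axes as the fixture. The plate is 56 wide, 8 thick (on the -y side of this point), its top 29.5 mm above the base plate: with the case standing on the base plate the blade passes 1.5 mm above it. A low foot, 4 wide and 8 high, runs along its inner face.
- end_plate: The steel end plate itself; origin on the base plate, at the middle of the plate. Fixed.
- stop_face (a point): Point on the inner face of the blue stop block (56 wide, 18 thick, 40 high), 22 mm above the base plate, 230 mm from the end plate's outer face; axes as the fixture. Here a clamped steel anvil screw, 12 mm thick, stands out of the face towards the end plate by 3 to 13 mm: how far differs each time and is not given. Its tip meets the lock button.
- stop_block: The blue stop block with its anvil screw; origin at the middle of the block's foot. Fixed.
- tray: Teal plastic tray, fixed to the desk, 138 (x) x 325 (y) x 24 mm high, in which the rule lies at the start; its inner floor is 124 x 312 mm and 3 mm above the desk. Origin at the centre of its underside; the tray is nearly parallel to y.
- amber_bottle: Bystander: brown glass bottle with a white cap, 41 x 41 x 82 mm; origin at the centre of its underside.
- dye_red: Bystander: red dropper bottle, 24 x 24 x 69 mm; origin at the centre of its underside.
- dye_blue: Bystander: blue dropper bottle, 24 x 24 x 69 mm; origin at the centre of its underside.
- slide_mailer: Bystander: small blue slide box, 31 x 83 x 22 mm; origin at the centre of its underside.
- glass_rack: Bystander: steel rack with glass tubes, 36 x 171 x 76 mm; origin at the centre of its underside.
- calculator: Bystander: black desk calculator, 165 x 125 x 49 mm; origin at the centre of its underside.
- masking_tape: Bystander: roll of cream masking tape lying flat, 77 x 77 x 16 mm; origin at the centre of its underside.
- marker: Bystander: black marker pen, 16 x 130 x 16 mm; origin at the centre of its underside.

How it is judged (in metres and radians):
On the way, in this order (a step that is already met when the one before it is completed fails the run):
1. the blade, hooked over the end plate, is drawn out against its spring (more than 30 mm) (value of joint blade above 0.03 m and contact force between rule and end_plate above 1.5 N), for 0.1 s.
2. with the hook still on the end plate, the button is pushed home by the stop block's screw (more than 7 of 8 mm) and the blade stands at the span (value of joint lock above 0.007 m and contact force between rule and end_plate above 1 N and contact force between rule and stop_block above 0.5 N and value of joint blade between 0.062 and 0.077 m), for 0.1 s.
At the end, for the whole second after the job is handed in: The rule stands on its base inside the tray at rest (whole rule between the walls, base on the floor within 7 mm, upright within 0.1 rad), released, its button in by more than 7 mm and its blade drawn out 62 to 77 mm (65 to 75 mm is the true span, as the screw stands) (x of rule_mid in the frame of tray between -0.058 and 0.058 m and x of hook in the frame of tray between -0.058 and 0.058 m and y of hook in the frame of tray between -0.156 and 0.156 m and y of lock_end in the frame of tray between -0.156 and 0.156 m and z of rule_mid in the frame of tray between 0.018 and 0.032 m and angle between rule's own z axis and vertical below 0.1 rad and value of joint lock above 0.007 m and linear speed of rule below 0.02 m/s and value of joint blade between 0.062 and 0.077 m); the robot touches nothing.
It fails at once if more than 25 N on the end plate (contact force between rule and end_plate above 25 N).
It fails at once if more than 25 N on the stop block (contact force between rule and stop_block above 25 N).
It fails at once if a bystander moved by more than 30 mm (distance of any of amber_bottle, dye_red, dye_blue, slide_mailer, glass_rack, calculator, masking_tape, marker from where it was at the start of the episode above 0.03 m).
It also fails if it takes over 72 s, if anything falls off the work surface, if the arm or the gripper's body presses on something with over 40 N, if the wrist force passes 120 N, or if a joint passes its speed limit or range.

## Working session

There is one attempt and no reset: what is moved stays moved. The work goes in short steps, each a Python script; the robot and the scene stay as the last script left them, time stands still between calls to the robot, and variables do not carry over. Pictures are saved under pics/ and viewed, and the job is handed in when it is done.

```bash
ls; mkdir -p pics; python3 - <<'E'
from cell import manip, hand, imaging, order
import cv2
for n in ["scene","top","wrist"]:
    im=imaging.snapshot(n); cv2.imwrite(f"pics/a_{n}.png",im[:,:,::-1]); print(n,imaging.camera_params(n))
s=manip.get_state(); print(s["time_s"],s["force"],s["finger_gap"],s["tool_rot"])
E
```

```text
pics
scene {'vfov': 56.46257300931859, 'cx': 325.76020240282554, 'cy': 198.28635734273212, 'R': array([[ 0.97266333,  0.23125535, -0.02114237],
       [ 0.07084841, -0.38222326, -0.92135003],
       [-0.22114823,  0.89466549, -0.38815863]]), 't': array([-0.59062741,  0.04986245,  1.29791725])}
top {'vfov': 43.85871542085604, 'cx': 322.60916582117994, 'cy': 193.06447406816227, 'R': array([[-0.02064013, -0.99975845, -0.00755224],
       [-0.99615921,  0.02120757, -0.08495338],
       [ 0.08509303,  0.00576978, -0.9963563 ]]), 't': array([0.04406213, 0.62033769, 1.25177399])}
wrist {'vfov': 65.70646984690485, 'cx': 317.57044246954024, 'cy': 202.16570657862547, 'tool_from_camera': array([[ 9.99999005e-01,  1.65799591e-04,  1.40056913e-03,
         1.06967071e-03],
       [-6.12740170e-04,  9.45520352e-01,  3.25562419e-01,
        -8.32040230e-02],
       [-1.27028850e-03, -3.25562953e-01,  9.45519513e-01,
        -1.42186565e-01],
       [ 0.00000000e+00,  0.00000000e+00,  0.00000000e+00,
         1.00000000e+00]])}
0.15 [-0.91644673  0.54616295  0.16035916] 0.08561679274370965 [[ 2.89595756e-01 -9.57149023e-01 -2.15450409e-04]
 [-9.57147915e-01 -2.89595752e-01  1.47262910e-03]
 [-1.47191903e-03 -2.20249227e-04 -9.99998892e-01]]
```

View pics/a_top.png

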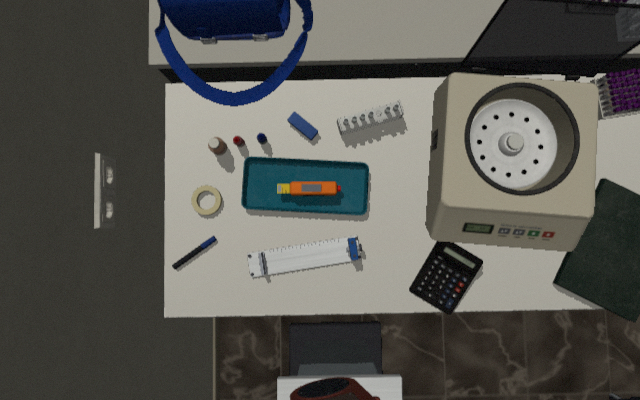

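View pics/a_scene.png

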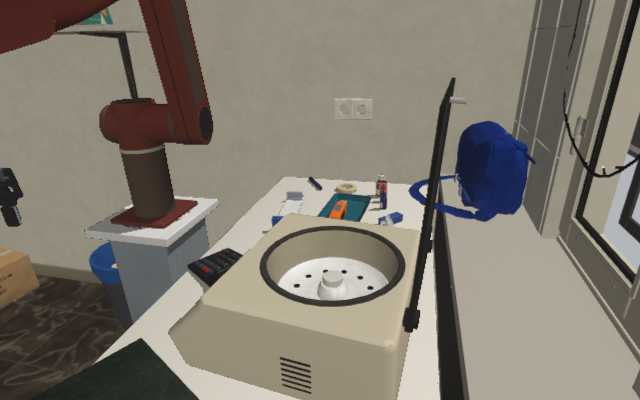

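View pics/a_wrist.png

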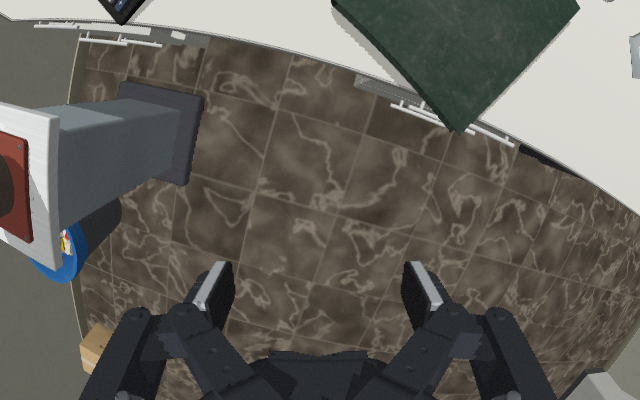

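The top view (image up = +x, left = +y) shows the tray at about (306,186), with the orange case at (315,188) and its blade pointing left. The fixture's stop block is at (354,248) and its end plate at (263,263). The marker, tape, calculator and bottles are clear of both. Next I'll measure these with colour masks.

```bash
cat > h.py <<'E'
import numpy as np, cv2
from cell import manip, hand, imaging, order
def ray(name,uv,T=None):
    p=imaging.camera_params(name); f=200/np.tan(np.radians(p["vfov"]/2))
    uv=np.atleast_2d(np.asarray(uv,float)); d=(uv-[p["cx"],p["cy"]])/f
    if name=="wrist":
        r=np.linalg.norm(d,axis=1,keepdims=True); c=np.hstack([np.sin(r)*d/np.maximum(r,1e-9),np.cos(r)])
        M=T@p["tool_from_camera"]; return M[:3,3],c@M[:3,:3].T
    c=np.hstack([d,np.ones((len(d),1))]); R=p["R"]; return -R.T@p["t"],c@R
def onplane(name,uv,z,T=None):
    o,d=ray(name,uv,T); return o+d*((z-o[2])/d[:,2])[:,None]
def toolT(s=None):
    s=s or manip.get_state(); T=np.eye(4); T[:3,:3]=s["tool_rot"]; T[:3,3]=s["tool_pos"]; return T
def proj_wrist(X,T):
    p=imaging.camera_params("wrist"); f=200/np.tan(np.radians(p["vfov"]/2))
    M=np.linalg.inv(T@p["tool_from_camera"]); c=np.atleast_2d(X)@M[:3,:3].T+M[:3,3]
    n=np.linalg.norm(c[:,:2],axis=1); th=np.arctan2(n,c[:,2]); return c[:,:2]/n[:,None]*(th*f)[:,None]+[p["cx"],p["cy"]]
def shot(name,fn):
    T=toolT(); im=imaging.snapshot(name); cv2.imwrite("pics/"+fn+".png",im[:,:,::-1]); np.save("pics/"+fn+".npy",T); return im,T
def mask(im,lo,hi):
    h=cv2.cvtColor(im,cv2.COLOR_RGB2HSV); m=cv2.inRange(h,np.array(lo),np.array(hi)); return m
def big(m):
    cs,_=cv2.findContours(m,cv2.RETR_EXTERNAL,cv2.CHAIN_APPROX_NONE); return max(cs,key=cv2.contourArea)
def down(yaw): # jaws (tool x) along direction yaw(rad) in xy, tool z down
    x=np.array([np.cos(yaw),np.sin(yaw),0]); z=np.array([0,0,-1.]); return np.column_stack([x,np.cross(z,x),z])
E
python3 - <<'E'
from h import *
im=cv2.imread("pics/a_top.png")[:,:,::-1].copy()
for nm,lo,hi,z in [("orange",(3,150,120),(16,255,255),.047),("teal",(85,120,40),(98,255,255),.024),("blue",(103,120,60),(120,255,255),.048)]:
    m=mask(im,lo,hi)
    if nm=="blue": m[:225]=0; m[:,:330]=0
    if nm=="teal": m=cv2.morphologyEx(m,cv2.MORPH_CLOSE,np.ones((5,5)))
    c=big(m); r=cv2.minAreaRect(c); P=onplane("top",cv2.boxPoints(r),z); print(nm,r,"\n",P.round(4),P.mean(0).round(4))
print("tape etc",onplane("top",[[263,263],[354,248],[283,188],[250,263]],[.0]).round(3))
big4=cv2.resize(im[140:290,220:390],None,fx=4.5,fy=4,interpolation=cv2.INTER_CUBIC); cv2.imwrite("pics/a_zoom.png",big4[:,:,::-1])
E
```

```text
orange ((313.0, 187.0), (12.0, 46.0), 90.0) 
 [[ 0.6519  0.1131  0.047 ]
 [ 0.6494 -0.0037  0.047 ]
 [ 0.6188 -0.003   0.047 ]
 [ 0.6213  0.1135  0.047 ]] [0.6353 0.055  0.047 ]
teal ((305.1325988769531, 185.4806365966797), (124.66954803466797, 51.717891693115234), 3.012787342071533) 
 [[ 0.5871  0.2406  0.024 ]
 [ 0.7213  0.2326  0.024 ]
 [ 0.6971 -0.09    0.024 ]
 [ 0.5635 -0.0792  0.024 ]] [0.6423 0.076  0.024 ]
blue ((352.8378601074219, 248.52700805664062), (21.371868133544922, 6.740358352661133), 80.53767395019531) 
 [[ 0.5034 -0.0298  0.048 ]
 [ 0.5059 -0.0465  0.048 ]
 [ 0.4532 -0.054   0.048 ]
 [ 0.4508 -0.0373  0.048 ]] [ 0.4783 -0.0419  0.048 ]
tape etc [[ 0.444  0.19   0.   ]
 [ 0.478 -0.047  0.   ]
 [ 0.639  0.135  0.   ]
 [ 0.445  0.224  0.   ]]
```

View pics/a_zoom.png

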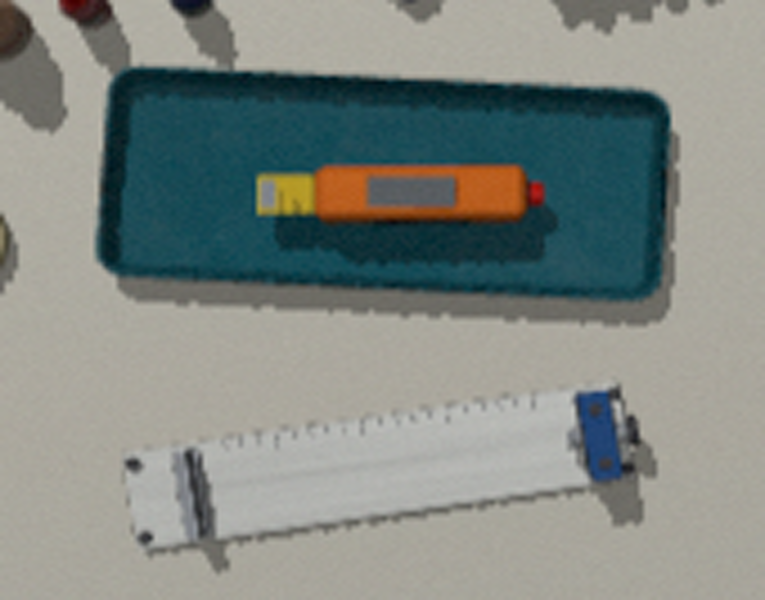

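```bash
python3 - <<'E'
from h import *
print(onplane("top",[[430,170],[440,75],[428,235],[585,250]],.2).round(3))
s=manip.get_state(); q=np.array(s["qpos"]); R=s["tool_rot"]
qa=manip.ik([0.115,-0.38,0.36],R); print(qa)
for yaw in (0,np.pi):
    print(yaw,manip.ik([0.47,0.06,0.25],down(yaw)))
manip.move_ptp([0.115,-0.38,0.36],R)
print(manip.get_state()["time_s"])
E
```

```text
[[ 0.653 -0.21   0.2  ]
 [ 0.869 -0.241  0.2  ]
 [ 0.509 -0.2    0.2  ]
 [ 0.469 -0.543  0.2  ]]
[-8.45773826e+01 -2.29545733e+01  1.07094625e+02 -4.33890306e-03
  9.59451123e+01 -1.14115944e+01]
0 [-2.27380584e+00 -9.30310261e+00  1.07868201e+02 -2.54444375e-14
  8.14349017e+01 -2.27380584e+00]
3.141592653589793 None
1.175
```

```bash
python3 - <<'E'
from h import *
manip.move_ptp([0.46,0.0,0.22],down(np.radians(0)))
shot("wrist","b1")
manip.move_ptp([0.56,0.0,0.22],down(np.radians(0)))
shot("wrist","b2")
print(manip.get_state()["time_s"])
E
```

```text
3.6833
```

View pics/b1.png

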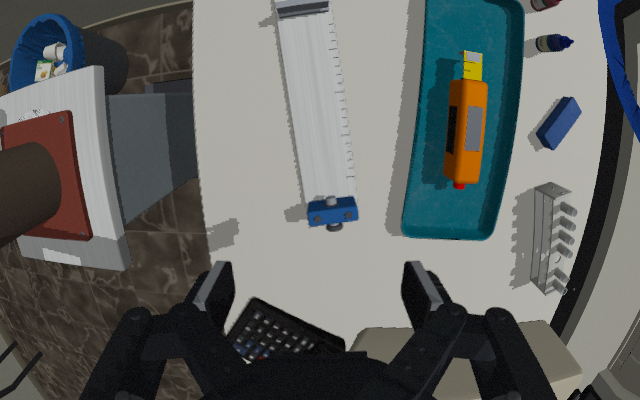

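View pics/b2.png

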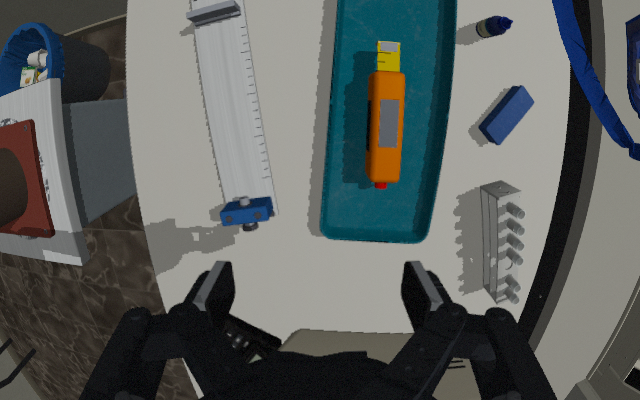

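b1 shows the stop block at about (332,212) with its screw at (331,201), and the end plate at (303,8). b2 shows the rule from its blade tip at (388,42) to its button at (380,185). I'll zoom in on the parts I need.

```bash
python3 - <<'E'
import cv2,numpy as np
a=cv2.imread("pics/b1.png"); b=cv2.imread("pics/b2.png")
p=cv2.resize(b[30:200,345:430],None,fx=3.5,fy=3.5,interpolation=cv2.INTER_CUBIC)
q=cv2.resize(b[0:60,180:260],None,fx=5,fy=5,interpolation=cv2.INTER_CUBIC)
r=cv2.resize(b[180:240,200:290],None,fx=4.8,fy=4.8,interpolation=cv2.INTER_CUBIC)
c=np.zeros((596,790,3),np.uint8); c[:p.shape[0],:p.shape[1]]=p; c[:300,310:710]=q; c[305:305+r.shape[0],310:310+r.shape[1]]=r; cv2.imwrite("pics/b_zoom.png",c)
E
```

```text
(no output)
```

View pics/b_zoom.png

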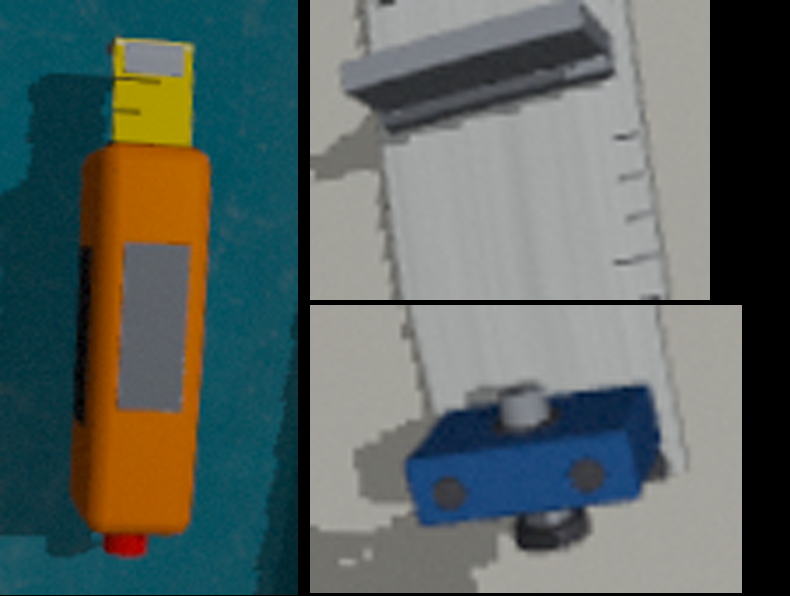

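```bash
cat > m1.py <<'E'
from h import *
T=np.load("pics/b2.npy")
def P(z,uv): return onplane("wrist",uv,z,T)
pr=lambda pts:np.array(pts)/3.5+[345,30]
bl=P(.036,pr([(113,40),(193,43),(113,140),(193,143)])); print("blade",bl.round(4))
lab=P(.047,pr([(121,243),(190,243),(182,411),(117,409)])); print("label",lab.round(4),lab.mean(0))
but=P(.025,pr([(126,554)])); print("button end",but)
top=P(.047,pr([(88,150),(208,152),(190,532),(90,530)])); print("top",top.round(4),top.mean(0))
m1=(bl[0]+bl[1])/2; d=m1-but[0]; print("axis yaw from +y deg",np.degrees(np.arctan2(-d[0],d[1])),"len",np.linalg.norm(d[:2]))
q=lambda pts:(np.array(pts)-[310,0])/5+[180,0]
pl=P(.0375,q([(342,68),(578,2),(608,43),(365,97)])); print("plate",pl.round(4))
r=lambda pts:(np.array(pts)-[310,305])/4.8+[200,180]
st=P(.048,r([(445,410),(652,386),(632,432),(410,460)])); print("stop",st.round(4))
sc=P(.030,r([(523,385)])); print("screw tip",sc)
E
python3 m1.py
python3 - <<'E'
from h import *
manip.move_ptp([0.40,0.20,0.20],down(np.radians(0)))
shot("wrist","c1")
print(manip.get_state()["time_s"])
E
```

```text
blade [[0.6215 0.1454 0.036 ]
 [0.6461 0.1463 0.036 ]
 [0.6216 0.1143 0.036 ]
 [0.6463 0.115  0.036 ]]
label [[0.6223 0.083  0.047 ]
 [0.643  0.084  0.047 ]
 [0.6427 0.0337 0.047 ]
 [0.6227 0.0338 0.047 ]] [0.63269695 0.05861555 0.047     ]
button end [[ 0.63252308 -0.01755154  0.025     ]]
top [[ 0.6123  0.1099  0.047 ]
 [ 0.6479  0.1115  0.047 ]
 [ 0.6477 -0.0038  0.047 ]
 [ 0.6161 -0.0035  0.047 ]] [0.63100589 0.05350981 0.047     ]
axis yaw from +y deg -0.46110157328986867 len 0.1634131093380085
plate [[0.4173 0.1867 0.0375]
 [0.4715 0.1944 0.0375]
 [0.4783 0.184  0.0375]
 [0.4231 0.1788 0.0375]]
stop [[ 0.461  -0.0261  0.048 ]
 [ 0.5099 -0.0204  0.048 ]
 [ 0.5048 -0.0314  0.048 ]
 [ 0.4511 -0.0384  0.048 ]]
screw tip [[ 0.47561099 -0.02597189  0.03      ]]
4.7417
```

View pics/c1.png

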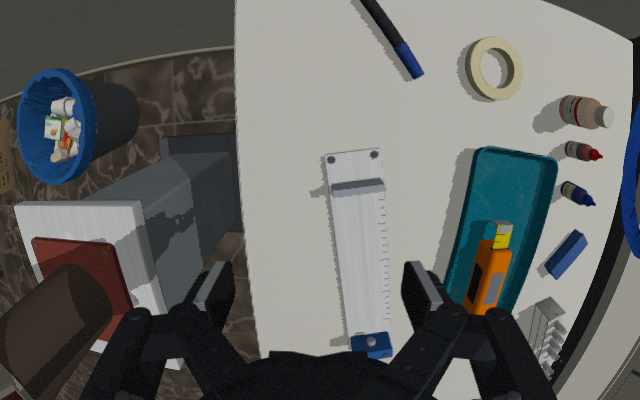

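c1 shows the end plate near the middle at (357,186), with the tape roll at (493,68) and the marker at (390,40) well clear of it. I'll zoom in on the plate and stop block.

```bash
python3 - <<'E'
import cv2,numpy as np
a=cv2.imread("pics/c1.png")
q=cv2.resize(a[140:210,315:400],None,fx=9,fy=8,interpolation=cv2.INTER_CUBIC); cv2.imwrite("pics/c_zoom.png",q)
a=cv2.imread("pics/b1.png")
q=cv2.resize(a[180:240,290:370],None,fx=9,fy=9,interpolation=cv2.INTER_CUBIC); cv2.imwrite("pics/b1_zoom.png",q)
E
```

```text
(no output)
```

View pics/c_zoom.png

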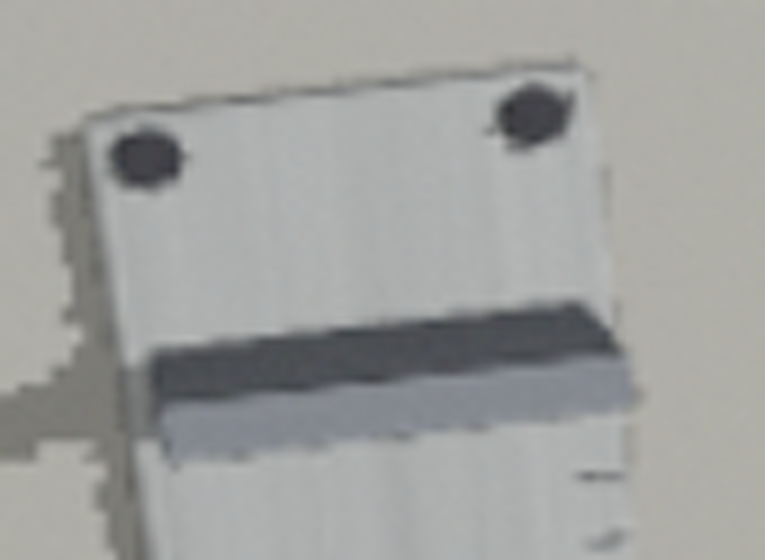

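View pics/b1_zoom.png

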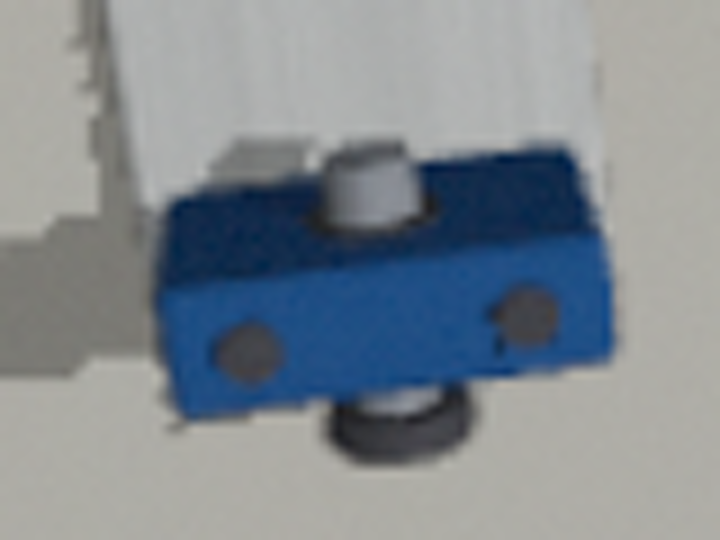

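```bash
cat > m2.py <<'E'
from h import *
L=lambda n:np.load(f"pics/{n}.npy")
def rep(n,p): 
    c=p.mean(0); w=(p[1]-p[0]+p[2]-p[3])/2; print(n,p[:,:2].round(4).tolist(),"c",c.round(4),"w",np.linalg.norm(w).round(4),"yaw",np.degrees(np.arctan2(w[1],w[0])).round(2),"thick",np.linalg.norm(p[0]-p[3]).round(4),np.linalg.norm(p[1]-p[2]).round(4))
T=L("c1"); pl=onplane("wrist",np.array([(160,405),(625,353),(632,407),(170,462)])/[9,8]+[315,140]-.4,.0375,T); rep("plate c1",pl); print("edge mid",(pl[0]+pl[1])/2)
bc=onplane("wrist",np.array([(90,118),(582,65)])/[9,8]+[315,140]-.4,.008,T); print("base end",bc.round(4),bc.mean(0))
T=L("b1"); st=onplane("wrist",np.array([(162,290),(605,232),(614,360),(184,416)])/9+[290,180]-.4,.048,T); rep("stop b1",st)
ti=onplane("wrist",np.array([(372,150)])/9+[290,180]-.4,.033,T); print("tip top",ti)
T=L("b2"); st=onplane("wrist",(np.array([(410,458),(632,430),(642,497),(420,525)])-[310,305])/4.8+[200,180]-.4,.048,T); rep("stop b2",st)
E
python3 m2.py
```

```text
plate c1 [[0.4161, 0.1898], [0.4699, 0.197], [0.4712, 0.1897], [0.4173, 0.182]] c [0.4436 0.1896 0.0375] w 0.0544 yaw 7.86 thick 0.0078 0.0074
edge mid [0.44297122 0.19336896 0.0375    ]
base end [[0.4085 0.2219 0.008 ]
 [0.4689 0.2301 0.008 ]] [0.43872755 0.22598003 0.008     ]
stop b1 [[0.4491, -0.0379], [0.5025, -0.0305], [0.5044, -0.0472], [0.4516, -0.0545]] c [ 0.4769 -0.0425  0.048 ] w 0.0536 yaw 7.85 thick 0.0168 0.0168
tip top [[ 0.47495362 -0.02502916  0.033     ]]
stop b2 [[0.4508, -0.0375], [0.5044, -0.0304], [0.5058, -0.0468], [0.4513, -0.0545]] c [ 0.4781 -0.0423  0.048 ] w 0.0546 yaw 7.75 thick 0.017 0.0164
```

The geometry agrees with the given sizes:

| Item | Measured | Check |
|---|---|---|
| Rule length, lip to button | 163.4 mm | 163 mm from given sizes |
| Plate edge to stop face | 229.9 mm | 230 mm given |
| Fixture yaw | about 8.1° | – |
| Anvil screw protrusion | about 9 mm | – |

Next I'll grasp the rule.

```bash
python3 - <<'E'
from h import *
R=down(np.radians(-0.3))
hand.move_gripper(0.052,60)
manip.move_ptp([0.633,0.0525,0.10],R)
manip.servo_line([0.633,0.0525,0.0095],0.1,threshold=8)
print(manip.get_state()["tool_pos"])
hand.move_gripper(0.030,60)
s=manip.get_state(); print(s["finger_gap"],s["force"])
manip.servo_line([0.633,0.0525,0.14],0.12)
shot("wrist","d1")
s=manip.get_state(); print(s["time_s"],s["force"],s["finger_gap"],s["torque"])
E
```

```text
[0.63376472 0.05247291 0.0102949 ]
0.03351106827022971 [-0.94280818  0.69393786  4.48681352]
8.9417 [ 1.01335056  0.81535314 -2.65309655] 0.033344052531049065 [-0.06482399 -0.00273337  0.00645549]
```

View pics/d1.png

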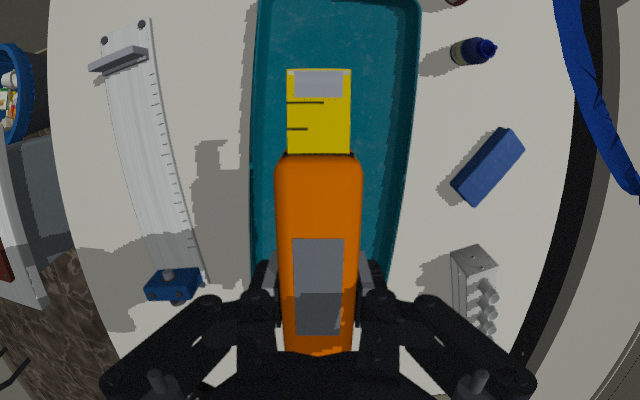

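The d1 view shows the rule held square between the fingers, with the blade straight ahead: tip corners at (287,69) and (351,69), root at row 153. I'll compute the in-hand pose from those pixels.

```bash
python3 - <<'E'
from h import *
T=np.load("pics/d1.npy"); z=T[2,3]-.0073+.033; print(T[:3,3])
uv=[(287,69.5),(351,69.5),(286,153),(352,153)]
X=onplane("wrist",uv,z,T); Xt=(np.c_[X,np.ones(4)]@np.linalg.inv(T).T)[:,:3]; print(X.round(4)); print(Xt.round(4))
E
```

```text
[0.63218218 0.05250924 0.13871224]
[[0.6211 0.1466 0.1644]
 [0.6446 0.1465 0.1644]
 [0.6201 0.1149 0.1644]
 [0.6453 0.1148 0.1644]]
[[-0.0116 -0.0941 -0.0257]
 [ 0.0119 -0.0941 -0.0257]
 [-0.0124 -0.0623 -0.0257]
 [ 0.0128 -0.0623 -0.0257]]
```

```bash
cat >> h.py <<'E'
YAW=np.radians(8.2); e=np.array([-np.sin(YAW),np.cos(YAW),0])
E0=np.array([0.443,0.1934,0]); S0=np.array([0.4767,-0.034,0])
E
python3 - <<'E'
from h import *
p=E0+e*(0.006-0.091); R=down(YAW)
# mid-line lateral check against stop mid
n=np.array([e[1],-e[0],0]); print("lat stop",(S0-E0)@n)
p+=n*((S0-E0)@n)*0.4*0.5
manip.move_ptp([p[0],p[1],0.12],R); manip.hold(0.3)
s=manip.get_state(); print(p,s["tool_pos"],s["force"],np.degrees(np.arctan2(s["tool_rot"][1][0],s["tool_rot"][0][0])))
shot("wrist","e1"); print(s["time_s"])
E
```

```text
lat stop 0.0009216394569591548
[0.4553059  0.10929531 0.        ] [0.45620204 0.10900967 0.12017427] [ 0.27851413  0.50755884 -2.06085561] 8.158323639484896
10.0167
```

View pics/e1.png

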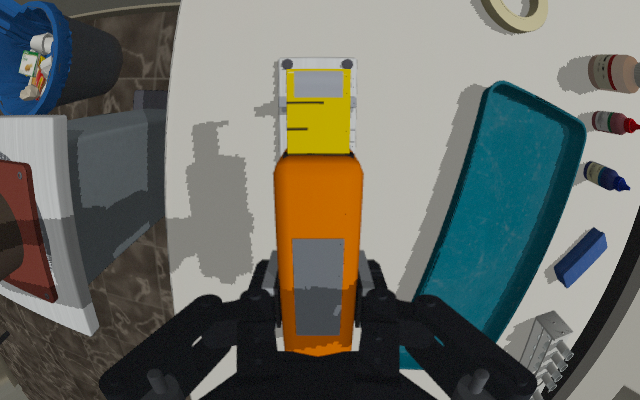

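e1 shows the blade lying over the base plate's centre line, with the end bolts at columns 287 and 347 and the blade at 287–350. I'll lower now, watching the force.

```bash
python3 - <<'E'
from h import *
s=manip.get_state(); p=np.array([0.4553,0.1093,0]); print(s["force"])
manip.servo_line([p[0],p[1],0.03],0.08)
s=manip.get_state(); print(s["tool_pos"],s["force"])
r=manip.servo_line([p[0],p[1],0.0165],0.02,threshold=4)
manip.hold(0.2)
s=manip.get_state(); print(r,s["tool_pos"],s["force"],s["torque"],s["time_s"])
shot("wrist","f1"); shot("top","f1t")
E
```

```text
[-0.46998935  0.71684588 -2.77641547]
[0.45592356 0.10934568 0.03059316] [ 0.78680604 -0.44174349 -1.89250232]
False [0.45543074 0.1093139  0.01663871] [-0.19132063  0.24006703 -2.34349237] [-0.03557403 -0.02237393  0.02837956] 12.3667
```

View pics/f1.png

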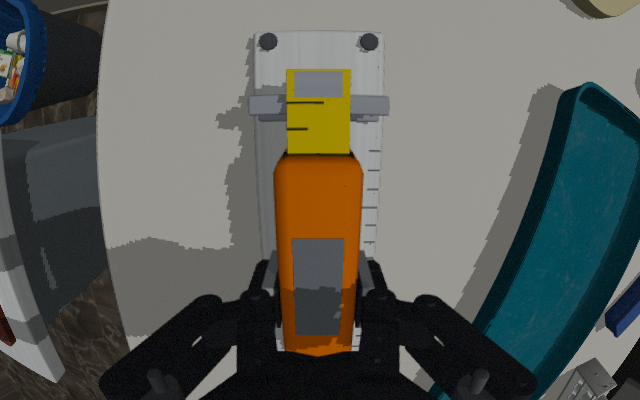

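f1 shows the lip (row 69) just beyond the plate (top face at rows 95–114), both centred on column 318, with no contact force yet. I'll pull back in stages.

```bash
python3 - <<'E'
from h import *
p0=np.array([0.4553,0.1093,0.0165]); 
def rep(t,r):
    s=manip.get_state(); print(t,r,"trav",round(float((np.array(s["tool_pos"])-p0)@e*1000),2),np.round(s["tool_pos"],4),"F",round(float(s["force"]@e),2),np.round(s["force"],1),round(s["time_s"],2))
rep("0",0)
r=manip.servo_line(p0-e*0.02,0.04,threshold=8); rep("20",r); manip.hold(.1)
r=manip.servo_line(p0-e*0.045,0.04,threshold=8); rep("45",r); manip.hold(.2); rep("45",r)
r=manip.servo_line(p0-e*0.058,0.02,threshold=6); manip.hold(.1); rep("58",r)
shot("wrist","g1")
E
```

```text
0 0 trav -0.01 [0.4554 0.1093 0.0166] F -0.39 [-0.4 -0.5 -3.2] 12.47
20 False trav -20.1 [0.458  0.0894 0.0165] F 1.95 [-0.7  1.9 -2.7] 13.12
45 False trav -45.12 [0.4616 0.0646 0.0165] F 2.63 [-1.4  2.5 -1.5] 13.99
45 False trav -44.83 [0.4617 0.0649 0.0165] F 3.31 [-1.5  3.1 -2.3] 14.19
58 False trav -57.97 [0.4636 0.0519 0.0165] F 2.41 [-1.3  2.2 -2.4] 15.09
```

View pics/g1.png

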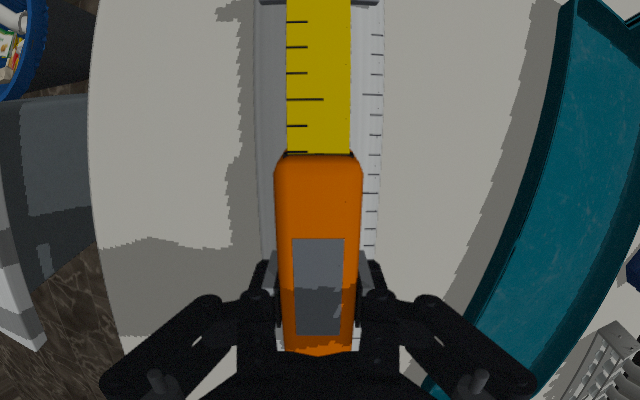

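g1 shows the blade drawn far out and hooked, with a steady pull of about 3 N. I'll make the slow final approach in 1 mm steps against a force limit.

```bash
python3 - <<'E'
from h import *
p0=np.array([0.4553,0.1093,0.0165]); 
for d in np.arange(0.060,0.0825,0.001):
    r=manip.servo_line(p0-e*d,0.01,threshold=7)
    F=np.mean([(manip.hold(0.02),manip.get_state()["force"])[1] for _ in range(3)],axis=0)
    s=manip.get_state(); print(round(d*1000,1),r,"trav",round(float((np.array(s["tool_pos"])-p0)@e*1000),2),"lat",round(float((np.array(s["tool_pos"])-p0)@[e[1],-e[0],0]*1000),2),"F",round(float(F@e),2),F.round(1),round(s["time_s"],2))
    if r or F@e>13: break
E
```

```text
60.0 False trav -60.05 lat -0.03 F 3.19 [-0.9  3.1 -2.3] 15.54
61.0 False trav -61.06 lat -0.06 F 2.64 [-1.7  2.4 -1.8] 15.84
62.0 False trav -62.06 lat -0.01 F 2.63 [-2.   2.4 -2.7] 16.14
63.0 False trav -63.02 lat -0.03 F 2.45 [-2.   2.2 -1.7] 16.44
64.0 False trav -64.05 lat -0.02 F 2.07 [-1.4  1.9 -2.5] 16.74
65.0 False trav -65.06 lat -0.01 F 2.82 [-1.5  2.6 -2.4] 17.04
66.0 False trav -66.05 lat -0.02 F 2.24 [-1.9  2.  -2.1] 17.34
67.0 False trav -67.05 lat -0.02 F 2.87 [-1.8  2.6 -2.2] 17.64
68.0 False trav -68.06 lat -0.01 F 2.53 [-2.   2.3 -2.4] 17.94
69.0 False trav -68.7 lat -0.05 F 4.96 [-1.7  4.8 -2.2] 18.24
70.0 False trav -69.43 lat -0.04 F 6.43 [-1.8  6.2 -2.6] 18.54
71.0 False trav -70.33 lat -0.03 F 6.95 [-1.1  6.9 -2.9] 18.84
72.0 False trav -71.31 lat -0.07 F 6.57 [-2.   6.4 -1.8] 19.14
73.0 False trav -72.19 lat -0.05 F 7.26 [-1.5  7.1 -2.3] 19.44
74.0 False trav -73.04 lat -0.08 F 8.3 [-1.8  8.1 -2.3] 19.74
75.0 False trav -73.81 lat -0.09 F 9.43 [-2.6  9.2 -2.2] 20.04
76.0 False trav -74.59 lat -0.11 F 10.45 [-1.9 10.3 -1.8] 20.34
77.0 False trav -75.39 lat -0.12 F 11.76 [-1.8 11.6 -1.8] 20.64
78.0 False trav -76.15 lat -0.15 F 12.44 [-2.  12.3 -1.8] 20.94
79.0 False trav -76.63 lat -0.15 F 15.93 [-2.2 15.8 -2.3] 21.24
```

```bash
python3 - <<'E'
from h import *
p0=np.array([0.4553,0.1093,0.0165]); 
def rep(t):
    F=np.mean([(manip.hold(0.03),manip.get_state()["force"])[1] for _ in range(4)],axis=0)
    s=manip.get_state(); print(t,"trav",round(float((np.array(s["tool_pos"])-p0)@e*1000),2),"z",s["tool_pos"][2],"F",round(float(F@e),2),F.round(1),round(s["time_s"],2))
for d in (0.0795,0.080):
    manip.servo_line(p0-e*d,0.01,threshold=5); rep(d)
manip.hold(0.3); rep("hold")
manip.servo_line(p0-e*0.070,0.02); rep("fwd")   # release forward: lip clear of plate, button clear of screw
shot("wrist","i1")
E
```

```text
0.0795 trav -76.65 z 0.016255001930154785 F 17.9 [-1.8 17.8 -1.7] 21.62
0.08 trav -76.74 z 0.01619055272208663 F 19.57 [-2.1 19.5 -2.3] 22.01
hold trav -76.7 z 0.016192730575741783 F 19.96 [-1.9 19.9 -2.3] 22.44
fwd trav -70.25 z 0.016531393858402493 F 0.13 [-0.1  0.1 -2.7] 23.23
```

View pics/i1.png

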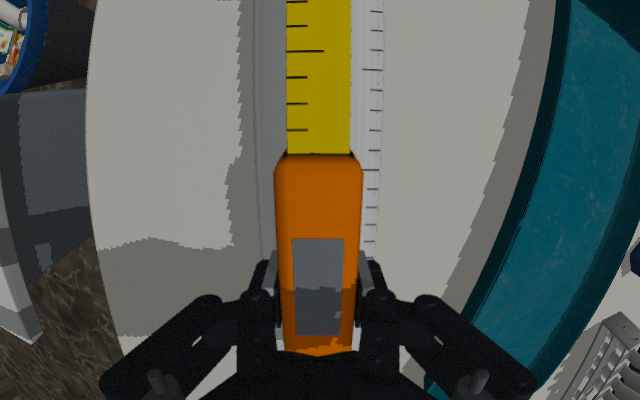

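The force drops to about 0 after moving 6.5 mm forward, so the blade holds its length with lip and screw both clear. I'll lift and carry it to the tray.

```bash
python3 - <<'E'
from h import *
p0=np.array([0.4553,0.1093,0.0165]); p=p0-e*0.070
manip.servo_line([p[0],p[1],0.03],0.04); s=manip.get_state(); print(s["force"])
manip.servo_line([p[0],p[1],0.14],0.12)
s=manip.get_state(); print(s["force"])
ty=np.radians(-4.3); q=np.array([0.642,0.076])+(-0.051)*np.array([-np.sin(ty),np.cos(ty)])
manip.move_ptp([q[0],q[1],0.14],down(ty)); manip.hold(.2)
shot("wrist","j1"); shot("top","j1t")
s=manip.get_state(); print(q,s["tool_pos"],s["time_s"])
im=cv2.imread("pics/j1t.png"); cv2.imwrite("pics/j1z.png",cv2.resize(im[140:290,220:390],None,fx=4.5,fy=4,interpolation=cv2.INTER_CUBIC))
E
```

```text
[-0.12717454  0.23999626 -2.84998893]
[ 0.01002221  0.17105201 -3.28573639]
[0.63817608 0.02514356] [0.63767812 0.02530559 0.14050169] 25.8583
```

View pics/j1.png

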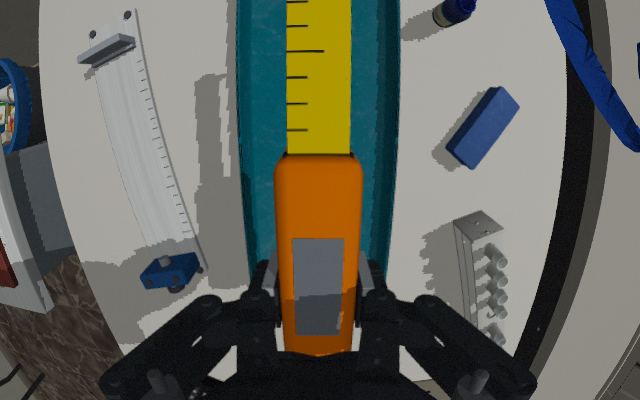

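View pics/j1z.png

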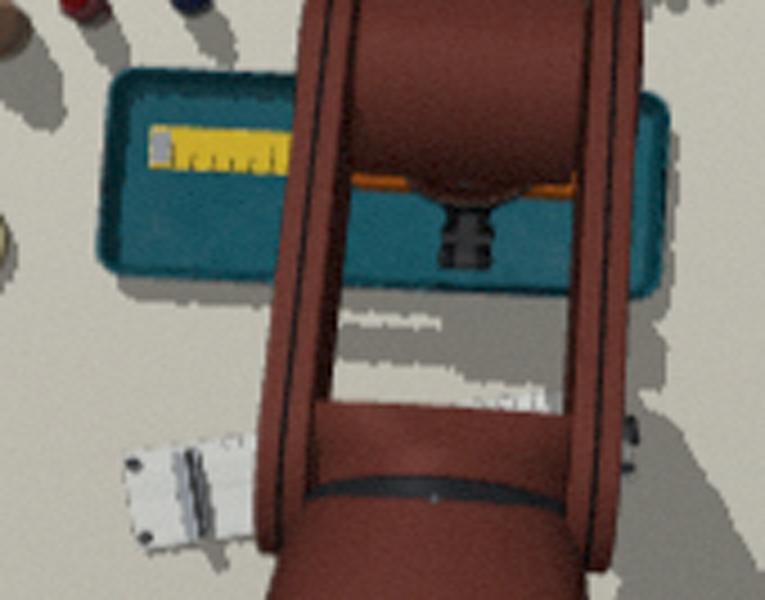

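The wrist view shows the rule centred in the tray and parallel to it (tray walls at columns 237 and 400, blade at 287–351). The top view shows the extended lip at zoom (160,147), inside the tray's end wall. I'll lower it and release.

```bash
python3 - <<'E'
from h import *
q=[0.63818,0.02514]
manip.servo_line([*q,0.03],0.1); manip.hold(.1); print(manip.get_state()["force"])
r=manip.servo_line([*q,0.0098],0.015,threshold=3.5)
s=manip.get_state(); print(r,s["tool_pos"],s["force"])
hand.move_gripper(0.054); manip.hold(.2)
s=manip.get_state(); print(s["force"],s["finger_gap"])
manip.servo_line([*q,0.14],0.12)
manip.move_ptp([0.60,-0.04,0.22],down(np.radians(-4.3))); shot("wrist","k1")
print(manip.get_state()["time_s"])
manip.move_ptp([0.36,-0.12,0.30],down(0)); shot("top","k1t")
im=cv2.imread("pics/k1t.png"); cv2.imwrite("pics/k1z.png",cv2.resize(im[140:290,220:390],None,fx=4.5,fy=4,interpolation=cv2.INTER_CUBIC))
print(manip.get_state()["time_s"])
E
```

```text
[ 0.15495579  0.46240054 -2.4492508 ]
True [0.6381072  0.02512413 0.01073269] [ 0.03287492 -0.39291133  5.4394694 ]
[0.8829158  0.53074254 0.02623701] 0.05411750479762167
30.725
31.8083
```

View pics/k1.png

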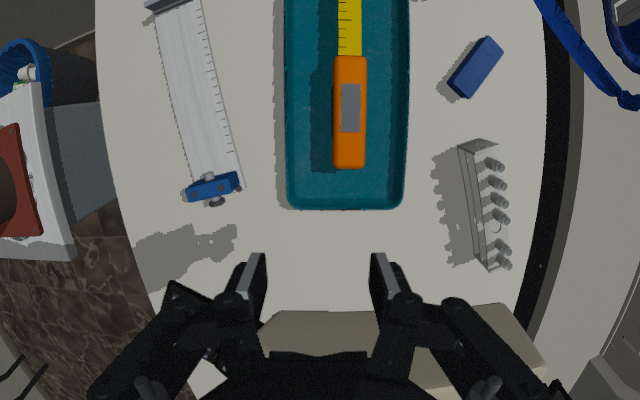

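View pics/k1z.png

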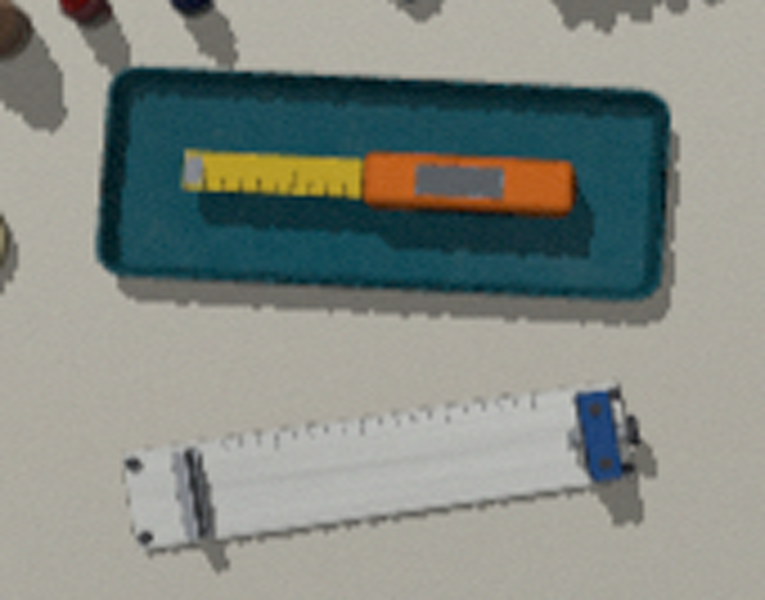

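The rule stands upright in the tray and the red button no longer shows. The visible blade is 181 zoom px against 58 px for the initial 33 mm, which is about 103 mm, so it is drawn out about 70 mm. Everything else looks undisturbed, so I'm handing in.

```bash
python3 - <<'E'
from h import *
o=onplane("top",np.array([(183,170),(364,176)])/[4.5,4]+[220,140],.036); print(o, np.linalg.norm(o[0]-o[1])-.033)
a=cv2.imread("pics/a_top.png").astype(int);b=cv2.imread("pics/k1t.png").astype(int)
d=(abs(a-b).max(2)>60).astype(np.uint8); cs,_=cv2.findContours(d,0,1); print([cv2.boundingRect(c) for c in cs if cv2.contourArea(c)>10])
order.finish_job(); print(manip.get_state()["time_s"])
E
```

```text
[[0.65084676 0.18905269 0.036     ]
 [0.64477762 0.08608529 0.036     ]] 0.07014610256666921
[(290, 377, 70, 23), (361, 374, 35, 26), (393, 281, 45, 33), (313, 182, 19, 8), (260, 177, 88, 18)]
the job is handed in; nothing more can be done
the job is handed in; nothing more can be done
```

```bash
python3 -c "
import cv2,numpy as np
a=cv2.imread('pics/a_top.png');b=cv2.imread('pics/k1t.png')
cv2.imwrite('pics/l.png',cv2.resize(np.hstack([a[230:330,380:500],b[230:330,380:500]]),None,fx=3,fy=3))"
```

```text
(no output)
```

View pics/l.png

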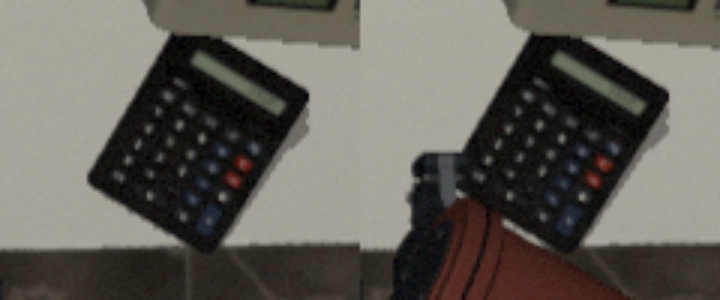

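The rule measured the span, locked, and is back in the tray, standing on its base and still locked. I handed the job in at about 32 s; no verdict was reported, so the result below rests on my own checks.

**What I did:** I hooked the lip over the end plate and backed the case away against about 3 N of spring. The button met the screw after 68.5 mm of travel and was home after 76.7 mm, about 8 mm of button travel. The total pull peaked at about 20 N, shared between the plate and the stop block. Moving 6.5 mm forward unhooked it, and the pull dropped to about 0 N.

**Last checks:**
- **Blade length:** from the top view the blade is drawn out about 70 mm, inside the 65–75 mm span. I estimated about 69 mm beforehand from the screw's protrusion.
- **Button:** it no longer shows in the last pictures, and its 8 mm travel fits fully locked. I could not read the joint directly.
- **Placement:** the rule is parallel to the tray with clear margins on all sides, and the gripper is open and well away from it.
- **Bystanders:** comparing the top view before and after, the only changes are the rule and the arm. One difference next to the calculator was the arm in view; the calculator itself had not moved.

No check failed or disagreed.

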